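Dose three shots of colourant on the tinting dispenser

ROBOT

A 6-joint arm with a two-finger parallel gripper is mounted at the origin on the work surface. World frame = base frame: x ahead of the robot, y to its left, z up, the work surface at z = 0. Lengths are in m, angles in rad, forces in N, time in s.
With the tool pointing down it reaches from about 0.375 to 0.975 m from the base axis. Payload 3.8 kg.
Tool frame: the origin (TCP) lies midway between the tips of the shut fingers; the grasp point (between the pads) lies 19 mm behind it; z points along the fingers, y is the line along which they close (so a half turn about z gives the same grasp; the last joint's range is limited). The gripper opens to 85 mm and grips with 20 to 120 N. Pads are 22 mm wide; open, the fingers measure 114 mm over their backs; the gripper's body (76 mm by 85 mm) begins 54 mm behind the grasp point. The pads swing forward as they close: fully open they stand 13 mm farther back than shut.
Start: joints at [-1.174, 0.264, 1.604, -0, 1.274, -0.037], TCP at [0.284, -0.612, 0.231] pointing down, gripper open.
Joint ranges: [-2.63, 2.63], [-0.94, 2.18], [0.31, 2.57], [-1.31, 4.45], [0, 2.66], [-2.55, 2.55]. Speed limits (rad/s): [2.57, 2.57, 3.14, 3.14, 3.14, 3.14].

INTERFACE

Orientations are given as a rotation vector (axis times angle).
In Python, from workcell import status, read_camera, workorder, masks_of gives the robot as it stands.
- The arm moves only by the tool drive_tool, never from a script. Its argument "rows" is a list of rows, each a list of 7 numbers: the turn, a rotation vector about the tool's x, y, z in degrees, then the shift along the tool's x, y, z in m, then the opening, from 0 (shut) to 1 (fully open). In form: [[ax, ay, az, tx, ty, tz, claw], ...]. A call has 1 to 8 rows; each row shifts and turns the commanded pose from where the row before left it, along the tool's axes as they then stand; what a row does not reach is not made up. A row lasts 1/12 s, in which the tool goes at most 41.7 mm and 7.16 degrees, less where a joint would pass 70% of its speed; a pose out of reach is approached as far as the arm can. A call is refused whole if a number of a shift passes 0.0417 or a number of a turn 7.16, either way. A call with a gripper value outside its range is refused whole. The fingers move at their own pace and stop on an object; "force" is the grip in N (left out, the last holds). Time passes only in rows, so rows that do not move let the fingers close. It gives the time, the measured TCP pose, the force, the opening and the grip force at its end, in the units of the state.
- status.read_state(): the state, without advancing time (a new reading comes with each control period).
- read_camera(name): name is "scene" or "top" or "wrist"; returns a dict with "color" (480x640x3 uint8, red, green, blue), "intrinsics" (3x3 intrinsics, pixels), "world_from_camera" (4x4, takes a point from camera to world coordinates); the wrist camera has in their place "mount" (4x4, takes a point from camera to tool coordinates, whose origin is the TCP and whose axes are the flange's). Camera axes: x right, y up, looking along -z (the intrinsics and any distortion apply to the point x, -y, -z); pixel columns grow to the right and rows downward; lengths in m; the calibration is good to about 2 mm. A picture is of the moment at which its call begins: read the wrist's pose just before it. There is no depth.
- workorder.finish_job(): hands the job in; it is judged then, once.
Trained networks look in a picture, given as the dict that the camera call returned (one of the last four; its "shot" number tells which), for a name from the list of things; names that differ only in an ending like _2 or _b are one class to them, and where a whole thing is asked for, a point or a joint stands for the part that bears it (a point fixed in the world has none). Each returns a list of dicts, best first, with "score" (0 to 1); they miss things now and then, are a little off and sometimes report something else, mostly with a low value. They report only what shows in the picture. A call takes as long as a camera call.
- masks_of(picture, name): "mask" (480x640 bool, what is visible of it) and "bbox" ([left, top, right, bottom] in pixels, round what is visible of it).
The state is a dict: "time": time; "q": joint angles; "joint_vel": joint speeds; "joint_torque": joint torques, N m; "tool_pos": TCP position; "tcp_rot": TCP orientation; "wrist_force": force on the tool from outside, world axes, zero at the start; "torque": the same for the moment, N m; "width": opening from 0.0 (shut) to 1.0 (fully open); "grip_force": force on a finger pad.
Only numpy, scipy, OpenCV 4.12 (cv2) and the standard library are available. Lean on these libraries where they do the work, as an engineer would, in place of code of your own. Each camera call takes 0.05 s, during which the arm holds its last target. There are 200 camera calls.

TASK

On the paint-tinting dispenser, turn the carousel until its one square canister has clicked into place at the pointer post on the side of the robot, and let go of it. Then push the ball of the dosing lever down with the fingers, past the first two clicks to the third but not on to the fourth, and hold it there against its spring: the program finishes while still holding the lever down. Leave the sample cup, jar, tin and brush where they are.

Things in the scene. Friction and masses are not known exactly. Their poses are not given: they have to be found in the camera images.
- turret: Carousel: aluminium disc 216 mm across, top 82 mm above the table, turns endlessly either way about a vertical axis (origin on it, at table height). On it, 60 degrees apart, centres 75 mm from the axis, stand six white canisters with grey lids: five round, 50 mm across (lid 53), one square, 56 x 56 mm (lid 60 x 60). Lid tops are at 170 mm. Dark hub in the middle, 44 mm across, up to 172 mm.
- square_knob (a point): Middle of the knob of the square canister, on its axis, 187 mm above the table. Each lid carries such a knob: round, black, 18 mm across, 34 mm tall (from 170 to 204 mm above the table). It starts anywhere round the carousel but at the pointer, nearly always clicked in at one of the other five places.
- dock (a point): Fixed point: where the middle of a knob is when its canister has clicked in at the pointer post, an upright steel post, 24 mm wide and reaching 150 mm above the table, with a small finger on top, just outside the disc on the robot's side; the only post there. This frame's x axis points from the pointer to the carousel's axis, z up.
- carousel_axis (a point): Fixed point on the carousel's axis, 187 mm above the table, 75 mm from dock. The carousel clicks in every 60 degrees, when a canister stands exactly at the pointer. The detent takes about 2 N at a knob to overcome and pulls the carousel in when it is let go within 25 degrees of a click.
- dose_lever (a joint): Angle of the dosing lever, rad: 0 at rest, slanting up at 0.35 above level; grows as the ball is pushed down. Clicks at 0.25, 0.50, 0.75 (the third) and 1.00; end stop at 1.05. A spring always pushes it back to 0, also from every click, with 2 to 9 N at the ball: the force dips just before each click and rises sharply after it.
- dose_ball (a point): Black ball, 28 mm across, on the end of the dosing lever. Origin: its centre, 105 mm from the lever's pivot. Height of the centre above the table: 196 mm at rest, 170 at the first click, 144 second, 119 third, 96 fourth. The lever points to the robot's side, parallel to the line from the carousel's axis to the pointer; the ball goes down almost straight.
- lever_pivot (a point): Fixed point on the lever's level pivot axis, 160 mm above the table, between the cheeks of the grey pump tower (60 mm long, 56 mm wide, 160 mm tall, the pivot's pin boss a little above), right of the carousel as seen from the robot: 195 mm to the right of the carousel's axis and 50 mm farther away.
- dispenser: Grey base plate, 270 x 360 mm, 15 mm thick, fixed to the table. Origin at table height; x points from the pointer side to the far side, y to the carousel's side; it reaches from -135 to 135 mm in x, -160 to 200 mm in y. Carousel's axis at (0, 85) mm, lever's pivot at (50, -110) mm.
- sample_cup: Small white open cup, 44 mm across, 45 mm tall, standing loose on the base plate under the carousel's disc at the pointer. Origin: centre of its underside. Leave it.
- paint_jar: Glass paint jar with black cap, 72 mm across, 95 mm tall, loose on the table to the right of the dispenser. Origin: centre of its underside. Leave it.
- paint_tin: Paint tin, 86 mm across, 110 mm tall, loose on the table to the left of the dispenser. Origin: centre of its underside. Leave it.
- paint_brush: Paint brush lying loose on the table to the robot's right, nearer than the dispenser, bristles pointing away. Leave it.

How it is judged:
On the way, in this order (a step that is already met when the one before it is completed fails the run):
1. the square canister has clicked in at the pointer and been let go (horizontal distance between square_knob and dock below 0.01 m and angular speed of turret below 0.1 rad/s and contact force between the fingers and turret below 0.3 N), for 0.3 s.
2. the fingers hold the dosing lever at the third click (value of joint dose_lever between 0.66 and 0.84 rad and contact force between the fingers and dose_lever above 1 N), for 0.3 s.
At the end, for the whole second after the job is handed in: The dosing lever is held at its third click (0.75 rad, within 0.09 rad, about 9 mm at the ball) by the fingers pressing on it with more than 1 N; the square canister rests clicked in at the pointer (knob within 10 mm of dock in plan), untouched (all of step 2 and horizontal distance between square_knob and dock below 0.01 m and angular speed of turret below 0.1 rad/s and contact force between the arm and turret below 0.3 N); the arm keeps its last pose, push and grip.
It fails at once if the lever was pressed while the square canister was not at the pointer (value of joint dose_lever above 0.15 rad and horizontal distance between square_knob and dock above 0.012 m).
It fails at once if the lever was pushed on past the third click towards the fourth (value of joint dose_lever above 0.9 rad).
It fails at once if the cup, jar, tin or brush was moved (distance of any of sample_cup, paint_jar, paint_tin, paint_brush from where it was at the start of the episode above 0.02 m).
It also fails if it takes over 72 s, if anything falls off the work surface, if the arm or the gripper's body presses on something with over 40 N, if the wrist force passes 120 N, or if a joint passes its speed limit or range.

## Working session

There is one attempt and no reset: what is moved stays moved. The work goes in short steps, Python scripts to look and compute and a tool call to move; the robot and the scene stay as the last step left them, time stands still between calls to the robot, and variables do not carry over. Pictures are saved under pics/ and viewed, at most 10 in all, crops included, and the job is handed in when it is done.

Besides the shell and the picture viewer there is one more tool, called after ">>>" as name(argument=value, ...) on one line, values as JSON. drive_tool: Moves the arm, as the interface text tells. Its arguments: {"type":"object","properties":{"rows":{"type":"array"},"force":{"type":"number"}},"required":["rows"]}

```bash
mkdir -p pics; cat > h.py <<'E'
import numpy as np, cv2
from workcell import status, read_camera, workorder, masks_of
def proj(p,P):
    P=np.atleast_2d(P); W=np.linalg.inv(p["world_from_camera"]); c=P@W[:3,:3].T+W[:3,3]
    K=np.array(p["intrinsics"]); return np.c_[K[0,0]*c[:,0]/-c[:,2]+K[0,2], K[1,1]*-c[:,1]/-c[:,2]+K[1,2]]
def at_z(p,uv,z):
    K=np.array(p["intrinsics"]); T=np.array(p["world_from_camera"])
    d=T[:3,:3]@np.array([(uv[0]-K[0,2])/K[0,0],-(uv[1]-K[1,2])/K[1,1],-1]); o=T[:3,3]
    return o+d*(z-o[2])/d[2]
def cen(m):
    v,u=np.nonzero(m); return np.array([u.mean(),v.mean()])
E
python3 - <<'E'
from h import *
s=status.read_state(); print(s)
for n in("top","scene"):
    p=read_camera(n); cv2.imwrite(f"pics/{n}.png",p["color"][:,:,::-1]); print(n,[k for k in p],np.round(p["world_from_camera"],3).tolist(),np.array(p["intrinsics"]).tolist())
    for o in("turret","square_knob","dose_ball","dispenser","dose_lever","paint_jar","paint_tin","paint_brush"):
        for r in masks_of(p,o)[:2]: print(o,round(r["score"],2),r["bbox"],cen(r["mask"]).round(1),r["mask"].sum())
E
```

```text
{'time': 0.0, 'q': array([-1.17389940e+00,  2.64789508e-01,  1.60537464e+00, -1.05337611e-05,
        1.27369818e+00, -3.69029733e-02]), 'joint_vel': array([ 0.00025316,  0.00052755,  0.0005777 , -0.00124294, -0.00013416,
       -0.00064606]), 'joint_torque': array([ 7.90528993e-04, -5.15101647e+01, -3.67322910e+01, -3.84679561e-04,
        1.28774767e-02, -9.32464218e-06]), 'tool_pos': array([ 0.28342754, -0.61180617,  0.22993718]), 'tcp_rot': array([-3.06580284e+00, -6.75605515e-01,  6.53361793e-04]), 'wrist_force': array([-0.377728  , -0.62671781, -0.58567414]), 'torque': array([ 0.01211762, -0.03095386,  0.01990412]), 'grip_force': 0.0, 'width': 1.0002473807657424}
top ['color', 'intrinsics', 'world_from_camera', 'shot'] [[0.061, 0.975, -0.212, 0.149], [-0.998, 0.06, -0.014, 0.011], [-0.0, 0.213, 0.977, 1.61], [0.0, 0.0, 0.0, 1.0]] [[562.9824480816359, 0.0, 318.46025123896067], [0.0, 562.9824480816359, 228.88184758102597], [0.0, 0.0, 1.0]]
turret 0.62 [255.5, 161.1, 331.0, 242.7] [291.  205.7] 4828
square_knob 0.6 [251.1, 162.5, 330.1, 248.8] [290.4 205.7] 4908
square_knob 0.49 [
[... 756 characters left out ...]
67230358385], [0.0, 552.2527678984569, 240.04849979969248], [0.0, 0.0, 1.0]]
turret 0.92 [325.3, 209.4, 418.5, 309.5] [373.3 266.6] 6944
turret 0.68 [262.2, 213.4, 430.0, 348.5] [348.1 290.7] 16080
square_knob 0.72 [325.5, 212.8, 419.3, 310.7] [373.4 266.4] 6927
dose_ball 0.8 [282.1, 219.4, 293.6, 269.6] [285.  240.2] 357
dispenser 0.7 [264.2, 210.7, 428.9, 341.5] [347.9 290.9] 16086
dispenser 0.62 [464.6, 222.8, 502.3, 275.2] [483.7 249.6] 1685
dose_lever 0.79 [280.9, 217.0, 290.7, 269.9] [284.9 241.5] 368
paint_jar 0.85 [98.2, 291.6, 143.3, 347.3] [118.8 318.9] 1678
paint_tin 0.6 [463.2, 225.1, 505.0, 277.1] [483.4 249.3] 1665
paint_brush 0.76 [167.4, 235.6, 190.7, 284.7] [177.6 264.5] 629
```

View pics/top.png

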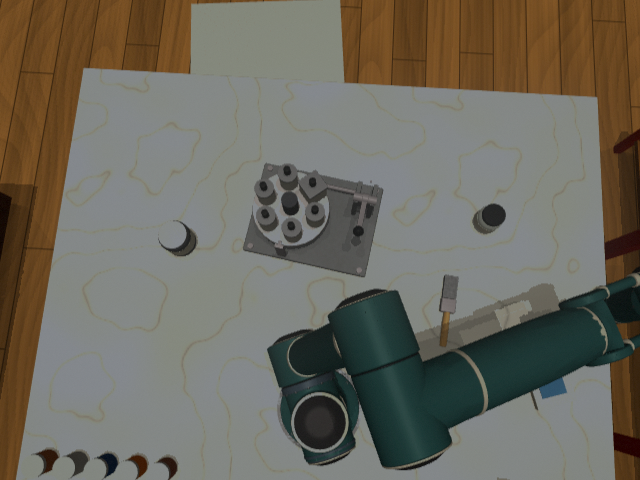

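View pics/scene.png

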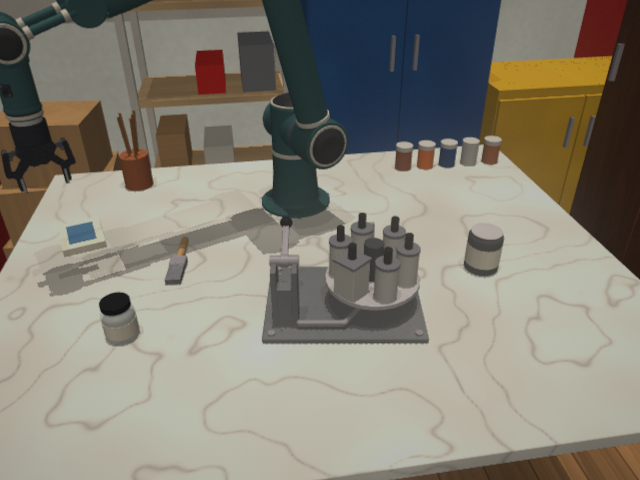

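```bash
cat >> h.py <<'E'
from scipy.optimize import least_squares
def disp(x,y,a):  # plate pose -> function of local points
    c,s=np.cos(a),np.sin(a); R=np.array([[c,-s,0],[s,c,0],[0,0,1]])
    return lambda P: np.atleast_2d(P)@R.T+[x,y,0]
E
python3 - <<'E'
from h import *
p=read_camera("top")
uv=np.array([[265,163],[244,250],[366,276],[382,187]],float)
L=np.array([[.135,.2,.015],[-.135,.2,.015],[-.135,-.16,.015],[.135,-.16,.015]])
f=lambda q:(proj(p,disp(*q)(L))-uv).ravel()
r=least_squares(f,[.5,0,0]);q=r.x;print(q,f(q).round(1))
D=disp(*q)
S=5;x0,y0=235,150
im=cv2.resize(p["color"][150:270,235:395,::-1],None,fx=S,fy=S,interpolation=cv2.INTER_CUBIC)
def dot(P,c):
    for u in proj(p,D(P)): cv2.circle(im,tuple(((u-[x0,y0]+.5)*S).astype(int)),3,c,-1)
dot(L,(0,0,255)); 
th=np.arange(6)*np.pi/3
dot([[ -.075*np.cos(t),.085-.075*np.sin(t),.204] for t in th],(0,255,0))
dot([[0,.085,.172]],(255,0,0)); dot([[-.05,-.11,.196]],(0,255,255))
dot([[-.075,.085,.204]],(255,0,255))
cv2.imwrite("pics/crop.png",im)
E
```

```text
[ 0.52353307  0.02766863 -0.14603558] [-0.6 -0.2 -0.8  0.3  0.1 -0.   1.4 -0.2]
```

View pics/crop.png

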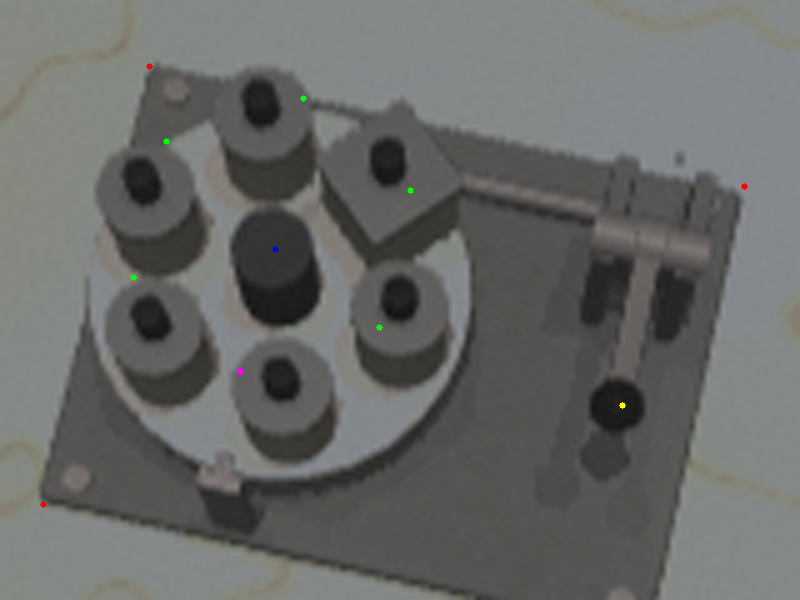

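```bash
python3 - <<'E'
from h import *
p=read_camera("top"); S=5
kn=np.array([[388,152],[400,289],[281,372],[150,310],[139,171],[257,92]])/S+[235,150]-.5
def pts(q,D): 
    t=q-np.arange(6)*np.pi/3; return D(np.c_[.075*np.cos(t),.085+.075*np.sin(t),np.full(6,.202)])
uv=np.array([[265,163],[244,250],[366,276],[382,187]],float)
L=np.array([[.135,.2,.015],[-.135,.2,.015],[-.135,-.16,.015],[.135,-.16,.015]])
ball=np.array([622,405])/S+[235,150]-.5
def f(q):
    D=disp(*q[:3]); return np.r_[(proj(p,D(L))-uv).ravel(),(proj(p,pts(q[3],D))-kn).ravel(),(proj(p,D([[-.049,-.11,.196]]))-ball).ravel()]
r=least_squares(f,[.52,.03,-.146,-.6],loss="soft_l1");q=r.x
print(q,np.degrees(q[3]));print(f(q).round(1)); D=disp(*q[:3])
print("axis",D([[0,.085,.187]]),"dock",D([[-.075,.085,.187]]),"sq",pts(q[3],D)[0],"all",pts(q[3],D).round(3).tolist(),"ball",D([[-.049,-.11,.196]]))
from scipy.spatial.transform import Rotation as R
s=status.read_state();print(R.from_rotvec(s["tcp_rot"]).as_matrix().round(3))
E
```

```text
[ 0.52461726  0.02895336 -0.14946193 -0.74802032] -42.858407107414315
[-0.8 -0.7 -1.4 -0.4 -0.5 -0.3  1.1 -0.4  0.2  0.1  0.3  0.4  0.1  0.1
  0.1  0.5  0.3  0.5  0.5  0.5 -0.4 -0.7]
axis [[0.53727428 0.11300572 0.187     ]] dock [[0.46311043 0.12417368 0.187     ]] sq [0.58404279 0.05437377 0.202     ] all [[0.584, 0.054, 0.202], [0.51, 0.043, 0.202], [0.463, 0.102, 0.202], [0.491, 0.172, 0.202], [0.565, 0.183, 0.202], [0.611, 0.124, 0.202]] ball [[ 0.45978388 -0.07252389  0.196     ]]
[[ 0.907  0.42  -0.   ]
 [ 0.42  -0.907 -0.   ]
 [-0.     0.    -1.   ]]
```

>>> drive_tool(rows=[[0,0,0,0.0277,-0.0239,-0.01,0.6],[0,0,0,0.0277,-0.0239,-0.01,0.6],[0,0,0,0.0277,-0.0239,-0.01,0.6],[0,0,0,0.0277,-0.0239,-0.01,0.6],[0,0,0,0.0277,-0.0239,-0.01,0.6],[0,0,0,0.0277,-0.0239,0,0.6],[0,0,0,0.0277,-0.0239,0,0.6],[0,0,0,0.0277,-0.0239,0,0.6]])

```text
time: 1.67
tool_pos: [0.4049, -0.3443, 0.282]
tcp_rot: [3.067, 0.675, 0.001]
wrist_force: [0.6, 0.2, 0.6]
width: 0.595
grip_force: 0.0
```

>>> drive_tool(rows=[[0,0,0,0.0277,-0.0239,0,0.6],[0,0,0,0.0277,-0.0239,0,0.6],[0,0,0,0.0277,-0.0239,0,0.6],[0,0,0,0.0277,-0.0239,0,0.6],[0,0,0,0.0277,-0.0239,0,0.6],[0,0,0,0.0277,-0.0239,0,0.6],[0,0,0,0.0277,-0.0239,0,0.6],[0,0,0,0.0277,-0.0239,0,0.6]])

```text
time: 2.33
tool_pos: [0.5256, -0.0774, 0.2816]
tcp_rot: [3.068, 0.676, 0.001]
wrist_force: [0.4, -1.3, -0.3]
width: 0.599
grip_force: 0.0
```

>>> drive_tool(rows=[[0,0,0,0.0277,-0.0239,0,0.6],[0,0,0,0.0277,-0.0239,0,0.6],[0,0,0,0.0277,-0.0239,0,0.6],[0,0,0,0.0277,-0.0239,0,0.6],[0,0,-6.93,0,0,0,0.6],[0,0,-6.93,0,0,0,0.6],[0,0,-6.93,0,0,0,0.6],[0,0,-6.93,0,0,0,0.6]])

```text
time: 3.0
tool_pos: [0.5855, 0.0547, 0.2812]
tcp_rot: [-2.812, -1.401, 0.0]
wrist_force: [-0.5, 0.2, 0.8]
width: 0.601
grip_force: 0.0
```

>>> drive_tool(rows=[[0,0,-6.93,0,0,0,0.6],[0,0,-6.93,0,0,0,0.6],[0,0,-6.93,0,0,0,0.6],[0,0,-6.93,0,0,0,0.6],[0,0,-6.93,0,0,0,0.6],[0,0,-6.93,0,0,0,0.6],[0,0,-6.93,0,0,0,0.6],[0,0,-6.93,0,0,0,0.6]])

```text
time: 3.67
tool_pos: [0.5855, 0.0541, 0.2814]
tcp_rot: [1.839, 2.547, 0.0]
wrist_force: [0.4, -0.3, 0.3]
width: 0.605
grip_force: 0.0
```

>>> drive_tool(rows=[[0,0,-6.93,0,0,0,0.6],[0,0,-6.93,0,0,0,0.6],[0,0,-6.93,0,0,0,0.6],[0,0,0,0,0,0,0.6],[0,0,0,0,0,0,0.6]])

```text
time: 4.08
tool_pos: [0.5855, 0.0541, 0.2814]
tcp_rot: [1.362, 2.831, 0.0]
wrist_force: [-0.6, 0.3, -0.6]
width: 0.6
grip_force: 0.0
```

```bash
cat >> h.py <<'E'
from scipy.spatial.transform import Rotation as R
def to(tx,ty,tz=None):
    s=status.read_state(); M=R.from_rotvec(s["tcp_rot"]).as_matrix(); t=s["tool_pos"]
    d=np.array([tx,ty,t[2] if tz is None else tz])-t
    print("t",round(s["time"],2),"tcp",t.round(4),"heading",round(np.degrees(np.arctan2(M[1,0],M[0,0])),1),"toolshift",(M.T@d).round(4),"q",np.round(s["q"],2),"F",s["wrist_force"].round(1),"w",round(s["width"],3),"g",round(s["grip_force"],1))
    return s,M
E
python3 - <<'E'
from h import *
s,M=to(.584,.0544,.188)
p=read_camera("wrist"); cv2.imwrite("pics/w1.png",p["color"][:,:,::-1])
T=np.eye(4);T[:3,:3]=M;T[:3,3]=s["tool_pos"];p["world_from_camera"]=T@p["mount"]
print(proj(p,[[.584,.0544,.204],[.5373,.113,.172],[.510,.043,.204],[.4598,-.0725,.196]]).round(0))
E
```

```text
t 4.08 tcp [0.5855 0.0541 0.2814] heading 128.6 toolshift [ 0.0012 -0.001   0.0934] q [ 0.05  0.07  1.73  0.    1.34 -0.62] F [-0.6  0.3 -0.6] w 0.6 g 0.0
[[320. 248.]
 [320. 122.]
 [209. 187.]
 [ 50. 275.]]
```

View pics/w1.png

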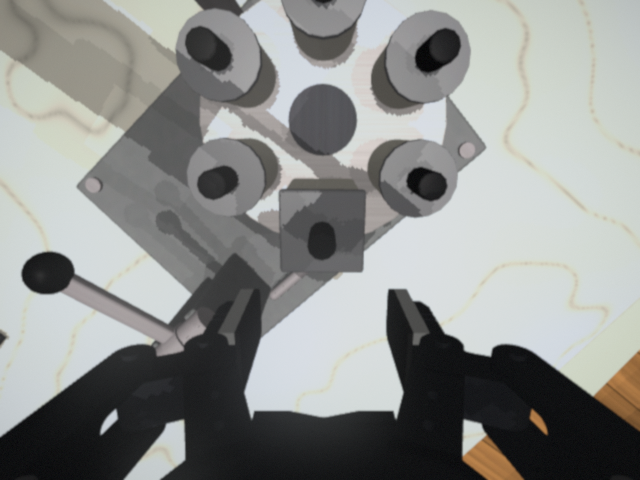

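>>> drive_tool(rows=[[0,0,0,0.001,-0.001,0.02,0.6],[0,0,0,0,0,0.02,0.6],[0,0,0,0,0,0.02,0.6],[0,0,0,0,0,0.02,0.6],[0,0,0,0,0,0.019,0.6],[0,0,0,0,0,0,0.1],[0,0,0,0,0,0,0.1],[0,0,0,0,0,0,0.1]], force=25)

```text
time: 4.8
tool_pos: [0.5845, 0.0542, 0.1832]
tcp_rot: [1.359, 2.832, 0.0]
wrist_force: [1.6, 3.3, -12.2]
width: 0.201
grip_force: 24.6
```

>>> drive_tool(rows=[[0,0,0,0,0,0,0.1],[0,0,0,0,0,0,0.1],[0,0,0,0,0,0,0.1],[0,0,0,0,0,0,0.1]])

```text
time: 5.13
tool_pos: [0.5844, 0.0542, 0.1832]
tcp_rot: [1.357, 2.832, 0.001]
wrist_force: [-1.4, -1.4, -0.5]
width: 0.196
grip_force: 25.7
```

>>> drive_tool(rows=[[0,0,6.855,0.0005,-0.009,0,0.1],[0,0,6.855,0.0005,-0.009,0,0.1],[0,0,6.855,0.0005,-0.009,0,0.1],[0,0,6.855,0.0005,-0.009,0,0.1]])

```text
time: 5.47
tool_pos: [0.5527, 0.0393, 0.1832]
tcp_rot: [1.996, 2.424, 0.004]
wrist_force: [2.6, 3.4, -2.7]
width: 0.197
grip_force: 25.8
```

```bash
python3 - <<'E'
from h import *
s,M=to(.5373,.113)
d=s["tool_pos"][:2]-[.5373,.113];print(np.hypot(*d),np.degrees(np.arctan2(d[1],d[0])))
E
```

```text
t 5.47 tcp [0.5527 0.0393 0.1832] heading 101.1 toolshift [ 0.0753 -0.001   0.    ] q [ 0.03  0.07  1.92  0.    1.15 -0.17] F [ 2.6  3.4 -2.7] w 0.197 g 25.8
0.07533726484044098 -78.17920854568952
```

>>> drive_tool(rows=[[0,0,6.855,0.0005,-0.009,0,0.1],[0,0,6.855,0.0005,-0.009,0,0.1],[0,0,6.855,0.0005,-0.009,0,0.1],[0,0,6.855,0.0005,-0.009,0,0.1],[0,0,6.855,0.0005,-0.009,0,0.1],[0,0,6.855,0.0005,-0.009,0,0.1],[0,0,6.855,0.0005,-0.009,0,0.1],[0,0,6.855,0.0005,-0.009,0,0.1]])

```text
time: 6.13
tool_pos: [0.4853, 0.058, 0.1832]
tcp_rot: [2.888, 1.233, 0.003]
wrist_force: [1.9, 0.5, -2.3]
width: 0.192
grip_force: 25.8
```

>>> drive_tool(rows=[[0,0,6.855,0.0005,-0.009,0,0.1],[0,0,6.855,0.0005,-0.009,0,0.1],[0,0,6.855,0.0005,-0.009,0,0.1],[0,0,6.855,0.0005,-0.009,0,0.1],[0,0,6.855,0.0005,-0.009,0,0.1],[0,0,6.855,0.0005,-0.009,0,0.1],[0,0,6.855,0.0005,-0.009,0,0.1],[0,0,6.855,0.0005,-0.009,0,0.1]])

```text
time: 6.8
tool_pos: [0.4617, 0.1245, 0.1831]
tcp_rot: [-3.131, 0.236, -0.001]
wrist_force: [-0.9, 0.1, -1.3]
width: 0.201
grip_force: 25.7
```

```bash
python3 - <<'E'
from h import *
s,M=to(.4631,.1242)
d=s["tool_pos"][:2]-[.5373,.113];print(np.hypot(*d),np.degrees(np.arctan2(d[1],d[0])))
E
```

```text
t 6.8 tcp [0.4617 0.1245 0.1831] heading -8.6 toolshift [0.0014 0.     0.    ] q [ 0.21 -0.08  2.07  0.    1.15  1.93] F [-0.9  0.1 -1.3] w 0.201 g 25.7
0.07648520723245632 171.3785883388689
```

Knob carried to the dock; now let go, rise, and check.

>>> drive_tool(rows=[[0,0,0,0,0,0,0.55],[0,0,0,0,0,0,0.55],[0,0,0,0,0,0,0.55],[0,0,0,0,0,0,0.55],[0,0,0,0,0,0,0.55],[0,0,0,0,0,0,0.55],[0,0,0,0,0,0,0.55],[0,0,0,0,0,0,0.55]])

```text
time: 7.47
tool_pos: [0.462, 0.1231, 0.1823]
tcp_rot: [3.133, -0.227, 0.0]
wrist_force: [0.2, -0.4, 0.0]
width: 0.552
grip_force: 0.0
```

>>> drive_tool(rows=[[0,0,0,0,0,-0.02,0.55],[0,0,0,0,0,-0.02,0.55],[0,0,0,0,0,-0.02,0.55],[0,0,0,0,0,-0.02,0.55],[0,0,0,0,0,-0.02,0.55],[0,0,0,0,0,0,0.55],[0,0,0,0,0,0,0.55]])

```text
time: 8.05
tool_pos: [0.4628, 0.1235, 0.2836]
tcp_rot: [-3.133, 0.227, -0.005]
wrist_force: [0.4, -0.7, -0.7]
width: 0.546
grip_force: 0.0
```

```bash
python3 - <<'E'
from h import *
s,M=to(.456,-.0718,.235)
p=read_camera("wrist")
T=np.eye(4);T[:3,:3]=M;T[:3,3]=s["tool_pos"];p["world_from_camera"]=T@p["mount"]
im=p["color"][:,:,::-1].copy()
for u in proj(p,[[.4631,.1242,.204],[.5373,.113,.172],[.4598,-.0725,.196]]): print(u.round(0)); cv2.circle(im,tuple(u.astype(int)),3,(0,0,255),-1)
cv2.imwrite("pics/w2.png",im)
E
```

```text
t 8.05 tcp [0.4628 0.1235 0.2836] heading -8.3 toolshift [0.0213 0.1943 0.0484] q [ 0.21 -0.15  1.94 -0.    1.34  1.92] F [ 0.4 -0.7 -0.7] w 0.546 g 0.0
[324. 249.]
[324. 125.]
[635. 208.]
```

View pics/w2.png

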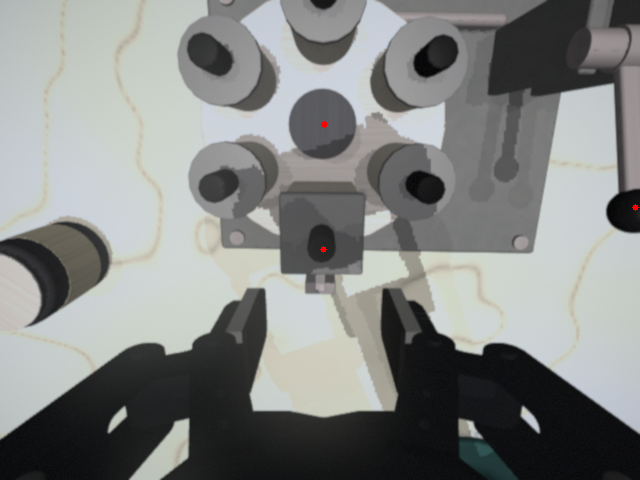

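>>> drive_tool(rows=[[0,0,0,0.0027,0.0243,0,0],[0,0,0,0.0027,0.0243,0,0],[0,0,0,0.0027,0.0243,0,0],[0,0,0,0.0027,0.0243,0,0],[0,0,0,0.0027,0.0243,0,0],[0,0,0,0.0027,0.0243,0,0],[0,0,0,0.0027,0.0243,0,0],[0,0,0,0.0027,0.0243,0,0]])

```text
time: 8.77
tool_pos: [0.454, -0.0731, 0.2802]
tcp_rot: [-3.133, 0.227, 0.005]
wrist_force: [0.3, 0.2, -0.4]
width: 0.002
grip_force: 0.0
```

>>> drive_tool(rows=[[0,0,0,0,0,0.02,0],[0,0,0,0,0,0.02,0],[0,0,0,0,0,0.008,0],[0,0,0,0,0,0,0]])

```text
time: 9.1
tool_pos: [0.4525, -0.0717, 0.2301]
tcp_rot: [-3.132, 0.228, 0.012]
wrist_force: [0.7, 0.7, 0.6]
width: -0.001
grip_force: 0.0
```

```bash
python3 - <<'E'
from h import *
s,M=to(.456,-.0718,.211)
p=read_camera("wrist")
T=np.eye(4);T[:3,:3]=M;T[:3,3]=s["tool_pos"];p["world_from_camera"]=T@p["mount"]
im=p["color"][:,:,::-1].copy()
for u in proj(p,[[.4598,-.0725,.196],[.456,-.0718,.21]]): print(u.round(0)); cv2.circle(im,tuple(u.astype(int)),3,(0,0,255),-1)
cv2.imwrite("pics/w3.png",im)
for r in masks_of(p,"dose_ball")[:2]: print(r["score"],r["bbox"])
E
```

```text
t 9.1 tcp [ 0.4525 -0.0717  0.2301] heading -8.3 toolshift [ 0.0037 -0.0004  0.0191] q [-0.21 -0.15  2.04  0.    1.26  1.5 ] F [0.7 0.7 0.6] w -0.001 g 0.0
[325. 262.]
[324. 280.]
0.76 [293.5, 31.7, 349.5, 293.7]
```

View pics/w3.png

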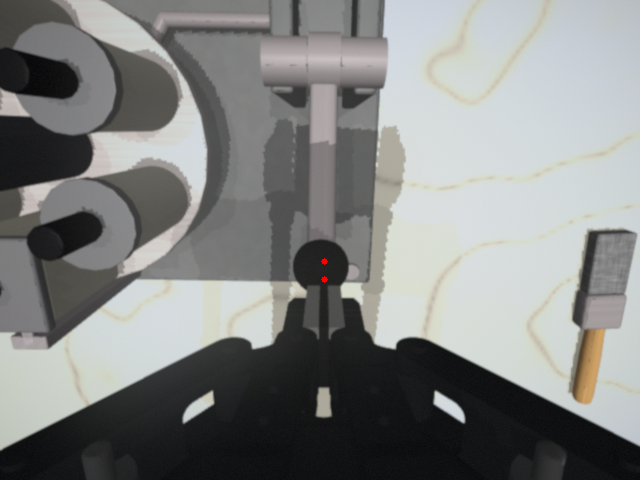

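>>> drive_tool(rows=[[0,0,0,0.006,-0.001,0.008,0],[0,0,0,0,0,0.008,0],[0,0,0,0,0,0.008,0],[0,0,0,0,0,0.008,0],[0,0,0,0,0,0.008,0],[0,0,0,0,0,0,0],[0,0,0,0,0,0,0]])

```text
time: 9.78
tool_pos: [0.4606, -0.0717, 0.1939]
tcp_rot: [-3.133, 0.227, 0.003]
wrist_force: [-3.0, 0.9, 4.9]
width: -0.001
grip_force: 2.3
```

>>> drive_tool(rows=[[0,0,0,0,0,0.008,0],[0,0,0,0,0,0.008,0],[0,0,0,0,0,0.008,0],[0,0,0,0,0,0.008,0],[0,0,0,0,0,0.008,0],[0,0,0,0,0,0,0],[0,0,0,0,0,0,0]])

```text
time: 10.37
tool_pos: [0.4624, -0.0721, 0.1553]
tcp_rot: [3.133, -0.227, 0.003]
wrist_force: [-2.2, -0.1, 6.7]
width: 0.0
grip_force: 3.1
```

>>> drive_tool(rows=[[0,0,0,-0.001,0,0.004,0],[0,0,0,-0.001,0,0.004,0],[0,0,0,0,0,0.004,0],[0,0,0,0,0,0.004,0],[0,0,0,0,0,0.002,0],[0,0,0,0,0,0,0],[0,0,0,0,0,0,0]])

```text
time: 10.95
tool_pos: [0.4642, -0.0725, 0.1394]
tcp_rot: [3.132, -0.227, 0.017]
wrist_force: [3.8, -0.7, 5.9]
width: 0.003
grip_force: 3.1
```

```bash
python3 - <<'E'
from h import *
s,M=to(.4598,-.0725,.133)
p=read_camera("scene")
im=p["color"][180:300,240:400,::-1]; cv2.imwrite("pics/s4.png",cv2.resize(im,None,fx=5,fy=5,interpolation=cv2.INTER_CUBIC))
E
```

```text
t 10.95 tcp [ 0.4642 -0.0725  0.1394] heading -8.3 toolshift [-0.0044  0.0007  0.0063] q [-0.21 -0.06  2.13  0.    1.05  1.51] F [ 3.8 -0.7  5.9] w 0.003 g 3.1
```

View pics/s4.png

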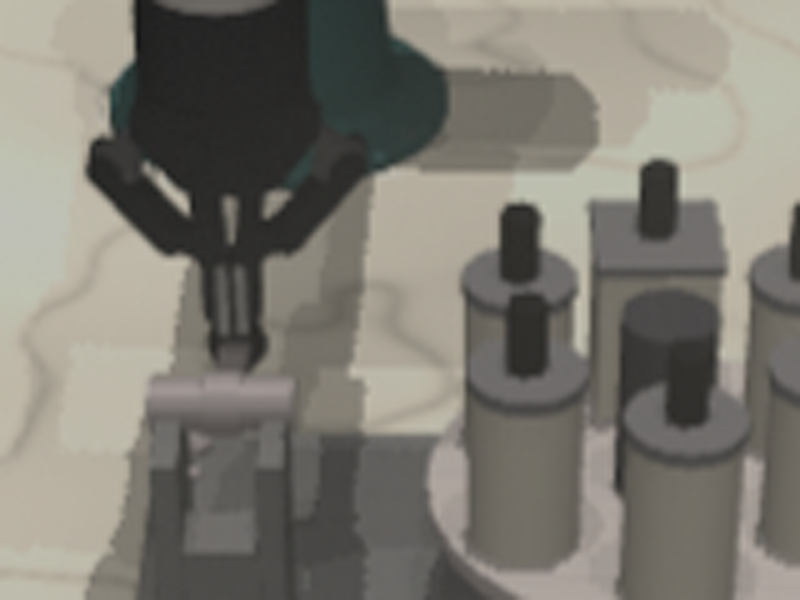

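>>> drive_tool(rows=[[0,0,0,-0.002,0,0.002,0],[0,0,0,-0.002,0,0.002,0],[0,0,0,-0.001,0,0.001,0],[0,0,0,0,0,0.001,0],[0,0,0,0,0,0,0],[0,0,0,0,0,0,0],[0,0,0,0,0,0,0],[0,0,0,0,0,0,0]])

```text
time: 11.67
tool_pos: [0.4603, -0.0721, 0.1341]
tcp_rot: [3.132, -0.227, 0.02]
wrist_force: [6.0, -0.6, 7.9]
width: -0.003
grip_force: 3.8
```

```bash
python3 - <<'E'
from h import *
s,M=to(.4598,-.0725,.133)
p=read_camera("wrist")
s,M=to(.4598,-.0725,.133)
T=np.eye(4);T[:3,:3]=M;T[:3,3]=s["tool_pos"];p["world_from_camera"]=T@p["mount"]
im=p["color"][:,:,::-1].copy()
# pivot local (.05,-.11): draw the ball circle at joint .66,.75,.84
D=disp(.5246,.02895,-.1495)
for a,c in((.5,(255,0,0)),(.66,(0,255,255)),(.75,(0,0,255)),(.84,(0,255,0))):
    b=.35-a; C=D([[.05-.105*np.cos(b),-.11,.16+.105*np.sin(b)]])[0]
    print(a,C.round(4),proj(p,C).round(1)); 
    cv2.circle(im,tuple(proj(p,C)[0].astype(int)),3,c,-1)
    w=np.linalg.inv(p["world_from_camera"]); depth=-(w[:3,:3]@C+w[:3,3])[2]
    cv2.circle(im,tuple(proj(p,C)[0].astype(int)),int(.014*p["intrinsics"][0][0]/depth),c,1)
cv2.imwrite("pics/w5.png",im)
for r in masks_of(p,"dose_ball")[:2]: print(r["score"],r["bbox"])
E
```

```text
t 11.67 tcp [ 0.4603 -0.0721  0.1341] heading -8.3 toolshift [-0.0005  0.0005  0.0011] q [-0.21 -0.06  2.15  0.    1.04  1.51] F [ 6.  -0.6  7.9] w -0.003 g 3.8
t 11.72 tcp [ 0.4603 -0.0721  0.1341] heading -8.3 toolshift [-0.0004  0.0005  0.0011] q [-0.21 -0.06  2.15  0.    1.04  1.51] F [ 5.7 -0.7  8.2] w 0.003 g 3.8
0.5 [ 0.455  -0.0718  0.1443] [[326.8 329.7]]
0.66 [ 0.4588 -0.0724  0.128 ] [[326.5 303.3]]
0.75 [ 0.462  -0.0729  0.1191] [[326.4 288.4]]
0.84 [ 0.466  -0.0735  0.1106] [[326.3 273.4]]
0.75 [290.8, 0.0, 363.1, 300.2]
0.5 [0.0, 0.0, 165.6, 377.7]
```

View pics/w5.png

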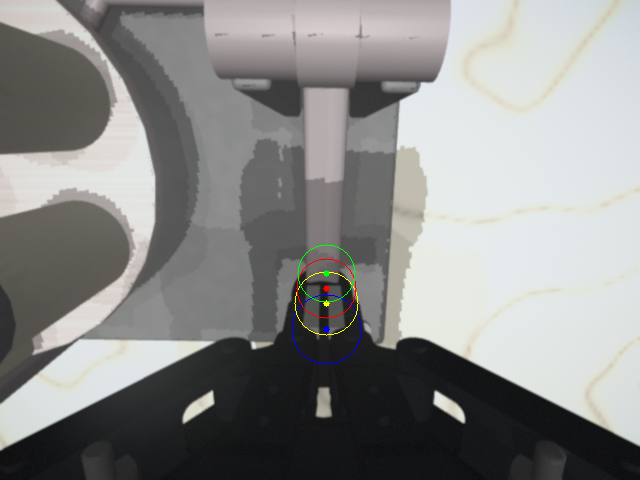

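```bash
python3 - <<'E'
from h import *
p=read_camera("wrist"); q=read_camera("scene")
a=cv2.resize(p["color"][230:350,275:385,::-1],(550,600),interpolation=cv2.INTER_CUBIC)
s,M=to(.46,-.07)
D=disp(.5246,.02895,-.1495)
im=q["color"][215:275,262:287+15,::-1]; b=cv2.resize(im,(240,360),interpolation=cv2.INTER_CUBIC)
for ang,c in((.5,(255,0,0)),(.75,(0,0,255))):
    t=.35-ang; u=proj(q,D([[.05-.105*np.cos(t),-.11,.16+.105*np.sin(t)]]))[0]; print(u)
    cv2.circle(b,tuple(((u-[262,215])*6).astype(int)),3,c,-1)
b=cv2.copyMakeBorder(b,0,240,0,0,cv2.BORDER_CONSTANT)
g=cv2.convertScaleAbs(a,alpha=2.5,beta=10)
cv2.imwrite("pics/c6.png",np.hstack([g,b]))
E
```

```text
t 11.87 tcp [ 0.4603 -0.0721  0.1342] heading -8.3 toolshift [-0.0006 -0.002  -0.    ] q [-0.21 -0.06  2.15  0.    1.04  1.51] F [ 5.9 -1.3  8.2] w -0.001 g 3.8
[286.27255896 240.4470905 ]
[286.55788464 251.2556713 ]
```

View pics/c6.png

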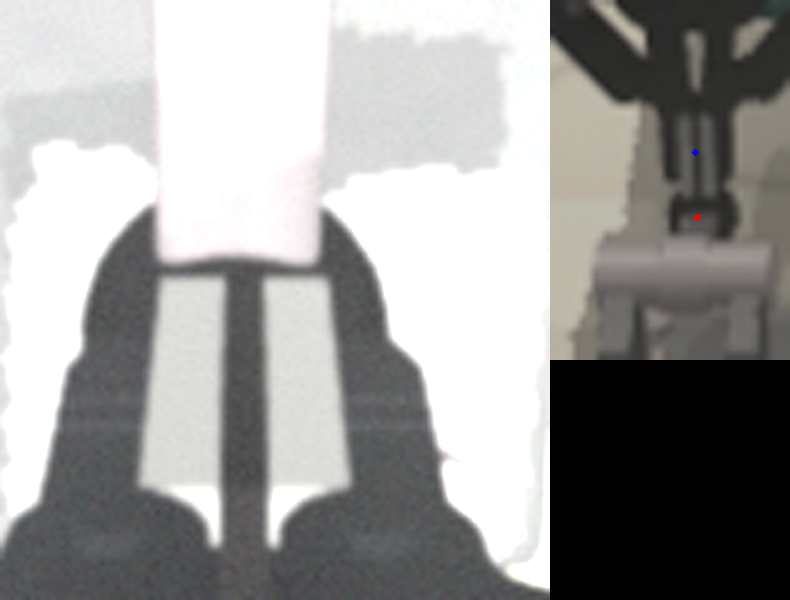

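>>> drive_tool(rows=[[0,0,0,0,0,0.001,0],[0,0,0,0,0,0.001,0],[0,0,0,0,0,0,0],[0,0,0,0,0,0,0],[0,0,0,0,0,0,0],[0,0,0,0,0,0,0],[0,0,0,0,0,0,0],[0,0,0,0,0,0,0]])

```text
time: 12.53
tool_pos: [0.4607, -0.0722, 0.1326]
tcp_rot: [3.132, -0.227, 0.022]
wrist_force: [5.1, -1.2, 9.8]
width: -0.003
grip_force: 4.6
```

```bash
python3 - <<'E'
from h import *
p=read_camera("wrist"); s,M=to(.46,-.07)
T=np.eye(4);T[:3,:3]=M;T[:3,3]=s["tool_pos"];p["world_from_camera"]=T@p["mount"]
D=disp(.5246,.02895,-.1495)
for ang in(.66,.7,.75,.8):
    t=.35-ang; print(ang,proj(p,D([[.05-.105*np.cos(t),-.11,.16+.105*np.sin(t)]]))[0].round(1))
g=p["color"].astype(int).sum(2)[:,:]
for v in range(266,300,4): 
    r=np.nonzero(g[v,280:370]<130)[0]+280; print(v,r.min() if len(r) else None,r.max() if len(r) else None)
E
```

```text
t 12.58 tcp [ 0.4607 -0.0722  0.1326] heading -8.3 toolshift [-0.001 -0.002 -0.   ] q [-0.21 -0.06  2.15  0.    1.04  1.51] F [ 5.3 -0.8  9.6] w 0.0 g 4.6
0.66 [326.5 305.8]
0.7 [326.4 299.1]
0.75 [326.4 290.7]
0.8 [326.3 282.3]
266 None None
270 None None
274 302 341
278 298 345
282 296 348
286 294 349
290 293 350
294 292 351
298 292 352
```

```bash
python3 -c "
from workcell import workorder; print(workorder.finish_job())"
```

```text
the job is handed in; nothing more can be done
None
```

I turned the square canister to the pointer and let go of it. The fingers were holding the dosing lever at about 0.73 rad (image estimate; the third click is 0.75) with roughly 10 N when I handed the job in at about 12.6 s. The hand-in returned no verdict.

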